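# Press the camera head into the sprung test cradle and hold it

### The arm

A 7-joint arm with a two-finger parallel gripper is mounted at the origin on the work surface. World frame = base frame: x ahead of the robot, y to its left, z up, the work surface at z = 0. Lengths are in m, angles in rad, forces in N, time in s.
With the tool pointing down it reaches from about 0.4 to 0.85 m from the base axis. Payload 10.4 kg.
Tool frame: the origin (TCP) lies between the finger pads; the fingertips stand 19 mm ahead of it and the grasp point (between the pads) is the TCP; x points along the fingers, y is the direction in which the jaws open and shut, and the axes are right-handed (so a half turn about x gives the same grasp; the last joint's range is limited). The gripper opens to 87 mm and grips with 3 to 60 N. Pads are 19 mm wide; open, the fingers measure 117 mm over their backs; the gripper's body (75 mm by 190 mm) begins 51 mm behind the grasp point.
Start: joints at [-1.366, 0.332, -0.065, 1.46, 0.022, 1.35, -0.088], TCP at [0.141, 0.609, 0.242] pointing down, gripper open.
Joint ranges: [-2.6, 2.6], [-0.5, 2.12], [-1.47, 1.34], [0.16, 2.42], [-1.27, 4.41], [0.06, 2.06], [-2.6, 2.6]. Speed limits (rad/s): [2.22, 2.22, 2.79, 2.79, 3.14, 3.14, 3.14].

### API

Orientations are given as a unit quaternion [x, y, z, w].
In Python, from bench import r gives the robot as it stands.
- The arm moves only by the tool drive_tool, never from a script. Its argument "motion" is a list of rows, each a list of 4 numbers: the shift along the tool's x, y, z in cm, then the turn about the tool's x in units of 5 degrees (1.0 is 5 degrees). In form: [[tx, ty, tz, twist], ...]. A call has 1 to 20 rows; each row is the pose to reach, as a shift and turn from the pose commanded when the call began, along the tool's axes at that moment; what a row does not reach only later rows make up. A row lasts 1/12 s, in which the tool goes at most 41.7 mm and 7.16 degrees, less where a joint would pass 70% of its speed; a pose out of reach is approached as far as the arm can. A call with a gripper value outside its range is refused whole. "grip" is the closure in counts, from 0 (fully open) to 255 (shut), set as the call begins (left out, the last holds). The fingers move at their own pace and stop on an object; "force" is the grip in N (left out, the last holds). Time passes only in rows, so rows that repeat a pose let the fingers close. It gives the time, the measured TCP pose, the force and the opening at its end, in the units of the state.
- r.read_state(): the state, without advancing time (a new reading comes with each control period).
- r.camera(name): name is "side" or "top"; returns the picture (480x640x3 uint8, red, green, blue); there is no depth.
- r.calibration(name): a dict with "fx", "fy", "cx", "cy" (pixels), "xyz" and "orientation" of the camera in the world. Camera axes: x right, y up, looking along -z (the intrinsics and any distortion apply to the point x, -y, -z); pixel columns grow to the right and rows downward; lengths in m; the calibration is good to about 2 mm. A picture is of the moment at which its call begins. calibration takes no time and is no camera call.
- r.close_job(): hands the job in, once; it reports no verdict.
The state is a dict: "time": time; "joint_positions": joint angles; "joint_vel": joint speeds; "joint_torque": joint torques, N m; "ee_pos": TCP position; "eef_rot": TCP orientation; "ft_force": force on the tool from outside, world axes, zero at the start; "torque": the same for the moment, N m; "width": finger opening in m.
Only numpy, scipy, OpenCV 4.12 (cv2) and the standard library are available. Lean on these libraries where they do the work, as an engineer would, in place of code of your own. Each camera call takes 0.05 s, during which the arm holds its last target.

### The job

Get the round camera head into the bench tester: first pull the tester's sliding shutter by its knob all the way out to its stop and leave it there, then set the camera head, stem up, into the ring that this uncovers. Push the head straight down until the sprung ring is fully down, level with the rim of the barrel around it, and finish like that: your program ends while the gripper is still holding the head pressed down. Do not let the head fall over, and leave the other things on the bench where they are.

Things in the scene. Friction and masses are not known exactly. Their poses are not given: they have to be found in the camera images.
- head: Loose camera head, 0.2 to 0.33 kg, starts upright on the bench: a black ball 64 mm across with a flat foot 32 mm across, a lens on one side (+x) and a round aluminium stem, 22 mm in diameter, on top. Height 110 mm; ball top 58 mm, bare stem from 61 to 110 mm above the foot. Origin: centre of the foot; z up along the stem.
- fixture: Bench tester, fixed. Origin: on the bench, on the axis of barrel and ring; y is level, the way the shutter pulls out; z up. Base plate x -60 to 60, y -65 to 160, 10 mm thick. Aluminium barrel, outer diameter 92, rim 50 mm above the bench. Two rails along y at x = -51 and 51 (inner faces 94 mm apart), y -55 to 150, and a cross bar at y 144, tops 80 mm above the bench.
- ring (a joint): How far the sprung grey ring in the barrel is pushed down, m: 0 = up (top 66 mm above the bench, 16 mm proud of the barrel rim), 0.016 = down on its stop, top level with the rim. The spring takes about 4 N to start and 11 N at the bottom, the head's weight included, and lifts the ring again when let go; the head's weight alone does not press it down.
- ring_top (a point): Centre of the ring's top face; moves with the ring. The ring has an outer diameter of 79 mm, an open hole of 54 mm and is 30 mm high. The ball rests on the hole's edge: seated, the head's foot lies about 11 mm below this point (so 55 mm above the bench with the ring up, 39 mm with it fully down).
- shutter (a joint): How far the shutter is pulled out along the fixture's +y, m: 0 = closed, 0.080 = out at its stop. A steel plate 92 x 88 x 4 mm, 72 to 76 mm above the bench, starting at 0 to 0.025, where it bars the way into the ring. A return spring (up to 3.5 N) and a friction brake (5 N) act on it: pulling takes 6 to 9 N and it stays where it is left.
- knob_top (a point): Centre of the top of the shutter's pull knob, an upright black cylinder 18 mm in diameter and 40 mm high standing on the shutter plate, its top 116 mm above the bench. It moves with the shutter: 40 mm from the ring's axis along the fixture's +y when closed, 120 mm when out.
- wrench: Bystander: loose steel wrench, 160 mm long, lying on the bench; leave it.
- screwdriver: Bystander: loose screwdriver, 180 mm long, lying on the bench; leave it.
- oil: Bystander: small amber bottle with a black cap, 44 mm in diameter, 95 mm high, standing; leave it.
- bracket: Bystander: small grey U-shaped bracket, 50 x 30 x 36 mm; leave it.

How it is judged:
On the way, in this order (a step that is already met when the one before it is completed fails the run):
1. the shutter is pulled out to its stop (value of joint shutter above 0.073 m), for 0.2 s.
2. the head sits upright in the ring (horizontal distance between head and ring_top below 0.006 m and z of head in the frame of ring_top between -0.017 and -0.005 m and angle between head's own z axis and vertical below 0.15 rad), for 0.2 s.
At the end, for the whole second after the job is handed in: Shutter within 8 mm of its stop; head in the ring (within 6 mm of its axis, foot 5 to 17 mm below the ring's top, tilt under 0.15 rad); ring pressed down at least 13 of 16 mm, over 7 N between head and tester; the robot still touches the head, which is still (under 0.03 m/s) (all of step 2 and value of joint shutter above 0.072 m and value of joint ring above 0.013 m and contact force between head and fixture above 7 N and contact force between any of the fingers, the arm and head above 2 N and linear speed of head below 0.03 m/s); the arm keeps its last pose, push and grip.
It fails at once if the head falls over (angle between head's own z axis and vertical above 0.9 rad).
It fails at once if a bystander is moved by more than 30 mm or tipped over (distance of any of wrench, screwdriver, oil, bracket from where it was at the start of the episode above 0.03 m or angle between oil's own z axis and vertical above 0.5 rad).
It also fails if it takes over 51 s, if anything falls off the work surface, if the arm or the gripper's body presses on something with over 40 N, if the wrist force passes 120 N, or if a joint passes its speed limit or range.

## Working session

There is one attempt and no reset: what is moved stays moved. The work goes in short steps, Python scripts to look and compute and a tool call to move; the robot and the scene stay as the last step left them, time stands still between calls to the robot, and variables do not carry over. Pictures are saved under pics/ and viewed, and the job is handed in when it is done.

Besides the shell and the picture viewer there is one more tool, called after ">>>" in YAML: its name, and indented under it one key for each argument. drive_tool: Moves the arm, as the interface text tells. Its arguments: {"type":"object","properties":{"motion":{"type":"array","items":{"type":"array","items":{"type":"number"}}},"grip":{"type":"number"},"force":{"type":"number"}},"required":["motion"]}

```bash
ls; mkdir -p pics; python3 - <<'E'
from bench import r
import cv2,json
for n in("side","top"):
    cv2.imwrite(f"pics/{n}0.png",r.camera(n)[:,:,::-1]); print(n,r.calibration(n))
s=r.read_state(); print(s)
E
```

```text
pics
side {'fx': 436.96250844043135, 'fy': 436.96250844043135, 'cx': 324.72256174060027, 'cy': 238.95889863940056, 'xyz': array([0.35827799, 0.7303843 , 1.0247135 ]), 'orientation': array([-0.05020062,  0.33693589,  0.92827917, -0.14917068])}
top {'fx': 523.8723323920775, 'fy': 523.8723323920775, 'cx': 320.02244544567964, 'cy': 237.2097483889642, 'xyz': array([0.4685288 , 0.00512605, 1.17550381]), 'orientation': array([-0.04755024,  0.04360837,  0.7157348 , -0.69538549])}
{'time': 0.1, 'joint_positions': array([-1.36559577,  0.33280989, -0.06466314,  1.46086046,  0.02164096,
        1.34994726, -0.0885083 ]), 'joint_vel': array([ 0.00023085, -0.00202874, -0.00013677, -0.00150526, -0.00037644,
       -0.00018313,  0.00091554]), 'joint_torque': array([ 1.96060726e-03, -6.24556160e+01,  2.47147784e-02, -3.90715349e+01,
       -6.15548179e-02,  3.66872759e-02,  7.35461595e-05]), 'ee_pos': array([0.14110892, 0.60851483, 0.24083117]), 'eef_rot': array([ 0.07990109,  0.70253736, -0.08084057,  0.70251112]), 'ft_force': array([-0.03246334, -0.78603892, -0.07173808]), 'torque': array([0.00837209, 0.04202587, 0.03030149]), 'width': 0.08720112500298449}
```

View pics/side0.png

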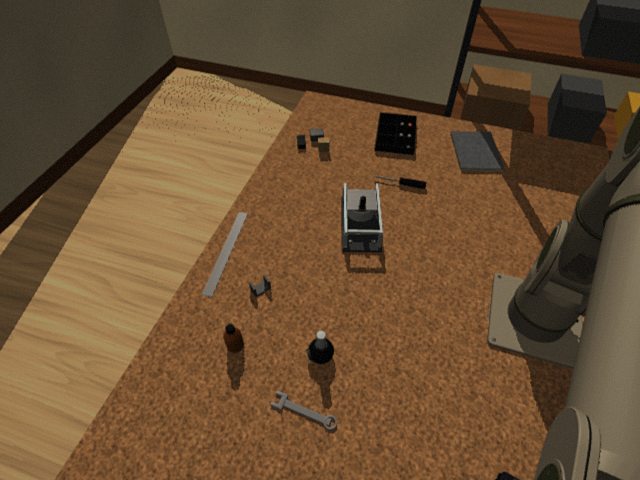

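View pics/top0.png

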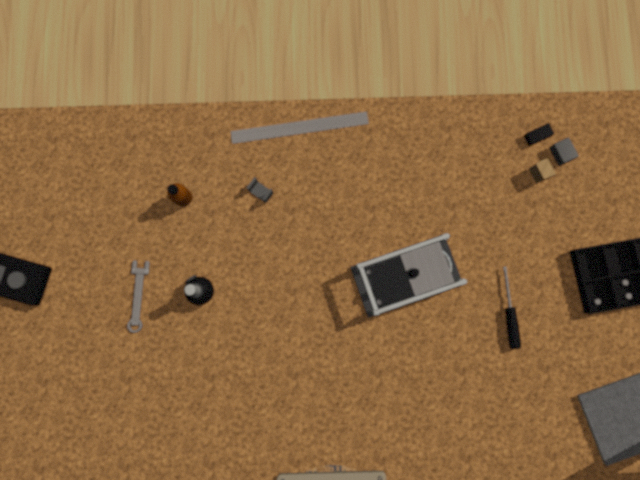

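```bash
cat > h.py <<'E'
import numpy as np,cv2
from scipy.spatial.transform import Rotation as R
from bench import r
def proj(n,P):
    c=r.calibration(n);P=np.atleast_2d(P)
    q=(P-c["xyz"])@R.from_quat(c["orientation"]).as_matrix()
    return np.c_[c["cx"]+c["fx"]*q[:,0]/-q[:,2], c["cy"]-c["fy"]*q[:,1]/-q[:,2]]
def atz(n,uv,z):
    c=r.calibration(n);uv=np.atleast_2d(uv).astype(float)
    d=np.c_[(uv[:,0]-c["cx"])/c["fx"],-(uv[:,1]-c["cy"])/c["fy"],-np.ones(len(uv))]@R.from_quat(c["orientation"]).as_matrix().T
    return c["xyz"]+d*((z-c["xyz"][2])/d[:,2:3])
def crop(src,dst,u0,v0,w,h,k):
    im=cv2.imread(src)[v0:v0+h,u0:u0+w]; cv2.imwrite(dst,cv2.resize(im,None,fx=k,fy=k,interpolation=cv2.INTER_CUBIC))
E
python3 - <<'E'
from h import *
crop("pics/top0.png","pics/top0f.png",340,225,140,100,5)
crop("pics/side0.png","pics/side0f.png",330,170,70,90,6)
crop("pics/top0.png","pics/top0h.png",110,170,180,170,3)
crop("pics/side0.png","pics/side0h.png",220,260,130,120,5)
E
```

```text
(no output)
```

View pics/top0f.png

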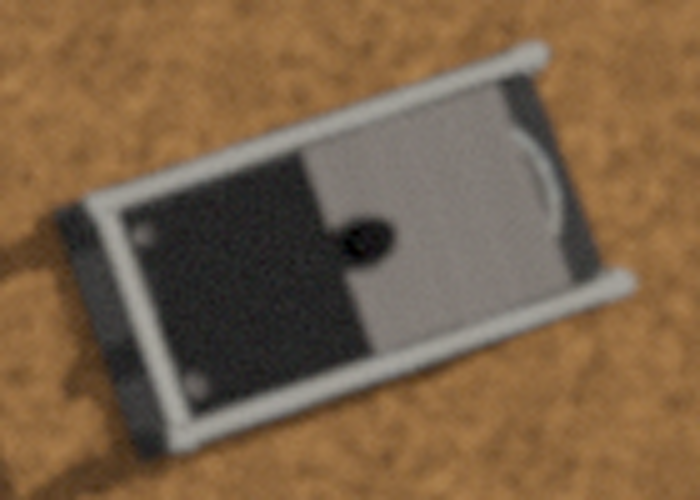

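View pics/side0f.png

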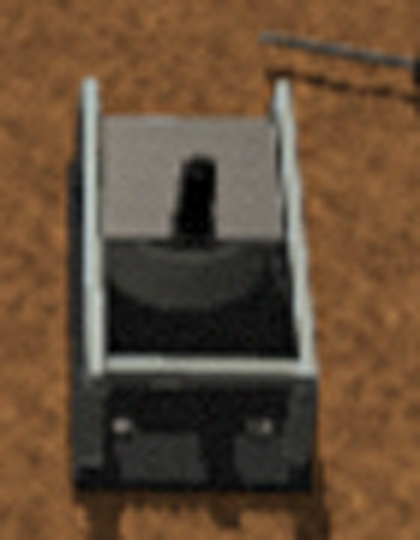

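View pics/top0h.png

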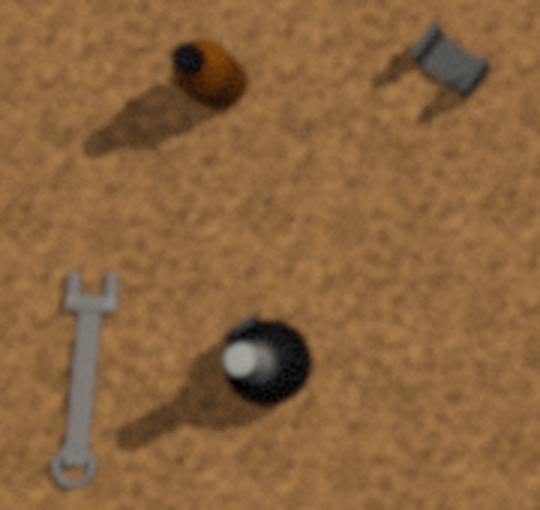

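View pics/side0h.png

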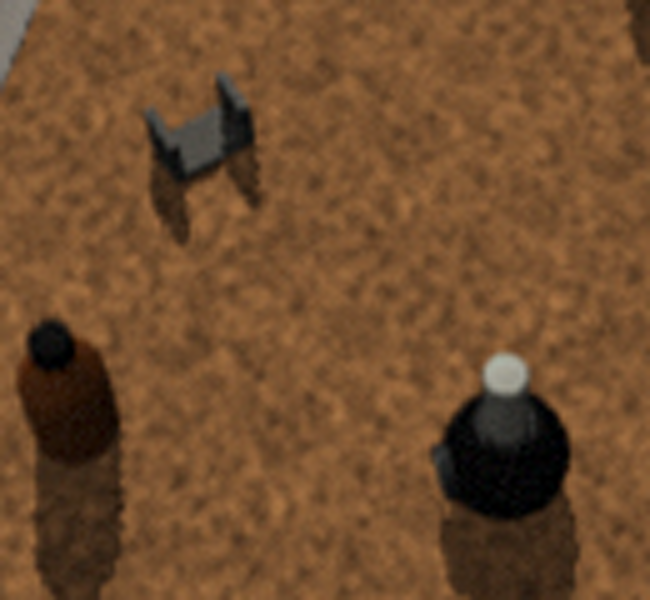

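```bash
cat > fit.py <<'E'
from h import *
from scipy.optimize import least_squares
T=lambda L,k,u,v:[(u+a/k,v+b/k) for a,b in L]
M=np.array([[51,-55,80],[-51,-55,80],[55,150,80],[-55,150,80]])/1000
top=np.array(T([(543,52),(630,283),(87,195),(172,450)],5,340,225))
sid=np.array(T([(90,82),(283,84),(86,374),(316,374)],6,330,170))
def W(p,M): return np.c_[R.from_euler('z',p[2]).apply(M)[:,:2]+p[:2],M[:,2]]
def f(p,which):
    o=[]
    if 't' in which:o.append(proj("top",W(p,M))-top)
    if 's' in which:o.append(proj("side",W(p,M))-sid)
    return np.concatenate(o).ravel()
for w in('t','s','ts'):
    s=least_squares(f,[0.45,-.2,.2],args=(w,)); print(w,s.x,np.round(s.fun,1))
p=s.x
kt=np.array([[340+366/5,225+240/5]]);ks=np.array([[330+200/6,170+166/6]])
for n,k in(("top",kt),("side",ks)):
    P=atz(n,k,.116)[0];print(n,'knob',P,'local',R.from_euler('z',-p[2]).apply(P-[p[0],p[1],0]))
for n,k in(("top",(190,290)),("side",(321,335))): print(n,'stem',atz(n,k,.110))
for n,k in(("top",(110+265/3,170+362/3)),("side",(220+505/5,260+454/5))): print(n,'ball?',atz(n,k,.03))
E
python3 fit.py
```

```text
t [ 0.54195505 -0.22529568  0.29517477] [ 0.7 -0.1  0.4 -0.2 -0.8  0.5 -0.4 -0.2]
s [ 0.5428724  -0.22127847  0.29886403] [-0.2 -0.6  0.  -0.3 -0.   0.   0.2  0.7]
ts [ 0.5423095  -0.22445143  0.29602962] [ 0.3 -0.2  0.  -0.4 -1.2  0.4 -0.8 -0.3  0.3 -1.2  0.5 -0.9  0.3 -0.8
  0.5 -0. ]
top knob [ 0.52770275 -0.17688368  0.116     ] local [-9.46938764e-05  4.97598219e-02  1.16000000e-01]
side knob [ 0.52891869 -0.17849387  0.116     ] local [0.00059862 0.04786494 0.116     ]
top stem [[0.50663534 0.27578248 0.11      ]]
side stem [[0.50763592 0.27963648 0.11      ]]
top ball? [[0.50752924 0.27790627 0.03      ]]
side ball? [[0.50727893 0.28051106 0.03      ]]
```

```bash
cat >> h.py <<'E'
FX=np.array([0.5424,-0.2235]);YAW=0.296
def fx(x,y,z): c,s=np.cos(YAW),np.sin(YAW); return np.array([FX[0]+c*x-s*y,FX[1]+s*x+c*y,z])
def rel(P,yang=None):
    s=r.read_state();Q=R.from_quat(s["eef_rot"]);A=Q.as_matrix()
    print('t',round(s["time"],2),'pos',s["ee_pos"].round(4),'w',round(s["width"],4),'F',s["ft_force"].round(1),'down',A[:,0].round(3),'yang',round(np.degrees(np.arctan2(A[1,1],A[0,1])),1),'q7',s["joint_positions"][[4,5,6]].round(2))
    for p in np.atleast_2d(P): print(' shift cm',(A.T@(p-s["ee_pos"])*100).round(2))
    if yang is not None:
        # twist about tool x: y' = y cos + z sin
        d=np.array([np.cos(yang),np.sin(yang),0]); a=np.degrees(np.arctan2(d@A[:,2],d@A[:,1])); print(' twist units',a/5,(a+180)/5,(a-180)/5)
E
python3 - <<'E'
from h import *
k=fx(0,.049,.2); print(k,fx(0,.049,.108))
rel([[.5,.3,.26],k,fx(0,.049,.108)],YAW+np.pi/2)
E
```

```text
[ 0.52810687 -0.17663096  0.2       ] [ 0.52810687 -0.17663096  0.108     ]
t 0.1 pos [0.1411 0.6085 0.2408] w 0.0872 F [-0.  -0.8 -0.1] down [-0.    -0.001 -1.   ] yang 76.9 q7 [ 0.02  1.35 -0.09]
 shift cm [ -1.88 -21.95  41.93]
 shift cm [  4.18 -67.74  55.43]
 shift cm [ 13.38 -67.73  55.43]
 twist units -6.002486379319739 29.997513620680262 -42.002486379319734
```

>>> drive_tool:
  motion:
    - [-1.9,-22,42,15]
    - [-1.9,-22,42,15]
    - [-1.9,-22,42,15]
    - [-1.9,-22,42,15]
    - [-1.9,-22,42,15]
    - [-1.9,-22,42,15]
    - [-1.9,-22,42,15]
    - [-1.9,-22,42,15]
    - [-1.9,-22,42,15]
    - [-1.9,-22,42,15]
    - [-1.9,-22,42,15]
    - [-1.9,-22,42,15]
    - [-1.9,-22,42,15]
    - [-1.9,-22,42,15]
  grip: 0
  force: 40

```text
time: 1.27
ee_pos: [0.5011, 0.2988, 0.2601]
eef_rot: [0.492, 0.508, -0.492, 0.508]
ft_force: [-0.1, 0.9, 0.0]
width: 0.087
```

```bash
python3 - <<'E'
from h import *
rel([fx(0,.049,.2)],YAW-np.pi/2)
E
```

```text
t 1.27 pos [0.5011 0.2988 0.2601] w 0.087 F [-0.1  0.9  0. ] down [-0.001 -0.001 -1.   ] yang 1.8 q7 [-0.08  1.36 -0.52]
 shift cm [ 6.04  1.19 47.6 ]
 twist units 14.973750231340201 50.973750231340205 -21.0262497686598
```

>>> drive_tool:
  motion:
    - [2,1.2,47.6,15]
    - [2,1.2,47.6,15]
    - [2,1.2,47.6,15]
    - [2,1.2,47.6,15]
    - [2,1.2,47.6,15]
    - [2,1.2,47.6,15]
    - [2,1.2,47.6,15]
    - [2,1.2,47.6,15]
    - [2,1.2,47.6,15]
    - [2,1.2,47.6,15]
    - [2,1.2,47.6,15]
    - [2,1.2,47.6,15]
    - [2,1.2,47.6,15]
    - [6,1.2,47.6,15]
    - [6,1.2,47.6,15]
    - [6,1.2,47.6,15]
    - [6,1.2,47.6,15]

```text
time: 2.68
ee_pos: [0.5293, -0.1742, 0.2015]
eef_rot: [0.699, 0.105, -0.699, 0.105]
ft_force: [0.0, -0.8, 0.7]
width: 0.0872
```

```bash
python3 - <<'E'
from h import *
rel([fx(0,.049,.108)],YAW-np.pi/2)
cv2.imwrite("pics/s1.png",r.camera("side")[:,:,::-1]);cv2.imwrite("pics/t1.png",r.camera("top")[:,:,::-1])
crop("pics/s1.png","pics/s1c.png",300,130,140,140,4)
crop("pics/t1.png","pics/t1c.png",330,200,150,120,4)
E
```

```text
t 2.68 pos [ 0.5293 -0.1742  0.2015] w 0.0872 F [ 0.  -0.8  0.7] down [ 0.  0. -1.] yang -72.9 q7 [-0.19  1.23 -0.87]
 shift cm [9.35 0.2  0.19]
 twist units 0.023085743791157937 36.02308574379116 -35.97691425620884
```

View pics/s1c.png

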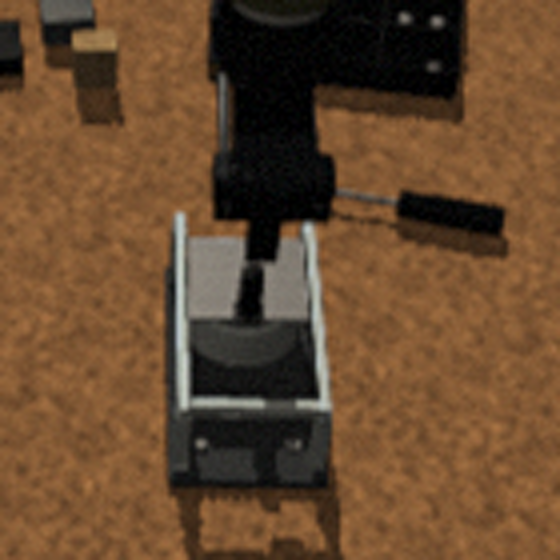

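View pics/t1c.png

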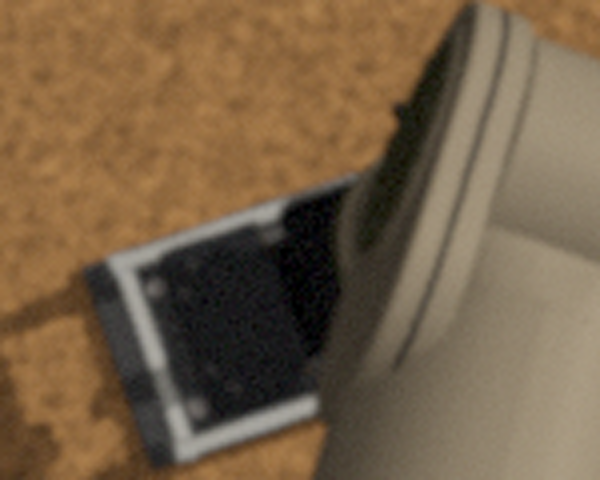

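The pictures show the near finger above the knob, between the rails (side crop about (262,230) over the knob at (250,290)). I'll descend and grip it.

>>> drive_tool:
  motion:
    - [3,0.2,0.1,0]
    - [6,0.2,0.1,0]
    - [9,0.2,0.1,0]
    - [9.2,0.2,0.1,0]
    - [9.2,0.2,0.1,0]
    - [9.2,0.2,0.1,0]

```text
time: 3.28
ee_pos: [0.5295, -0.1781, 0.1106]
eef_rot: [0.7, 0.104, -0.699, 0.104]
ft_force: [-0.1, -0.1, -0.1]
width: 0.0872
```

>>> drive_tool:
  motion:
    - [0,0,0,0]
    - [0,0,0,0]
    - [0,0,0,0]
    - [0,0,0,0]
    - [0,0,0,0]
    - [0,0,0,0]
    - [0,0,0,0]
    - [0,0,0,0]
    - [0,0,0,0]
    - [0,0,0,0]
  grip: 255
  force: 40

```text
time: 4.12
ee_pos: [0.5284, -0.1778, 0.1085]
eef_rot: [-0.699, -0.104, 0.699, -0.104]
ft_force: [-0.5, 0.1, -0.7]
width: 0.0286
```

```bash
python3 - <<'E'
from h import *
rel([fx(0,.120,.109)],YAW-np.pi/2)
E
```

```text
t 4.12 pos [ 0.5284 -0.1778  0.1085] w 0.0286 F [-0.5  0.1 -0.7] down [-0.  0. -1.] yang -73.1 q7 [-0.28  1.06 -0.8 ]
 shift cm [-0.05 -7.22 -0.01]
 twist units -0.0029641529472381168 35.997035847052764 -36.002964152947236
```

>>> drive_tool:
  motion:
    - [0,0,0,0]
    - [0,0,0,0]
    - [0,0,0,0]
    - [0,0,0,0]

```text
time: 4.45
ee_pos: [0.5286, -0.1788, 0.1085]
eef_rot: [0.7, 0.103, -0.699, 0.105]
ft_force: [3.3, -5.0, -4.1]
width: 0.0172
```

>>> drive_tool:
  motion:
    - [0,-1,0,0]
    - [0,-2,0,0]
    - [0,-3,0,0]
    - [0,-4,0,0]
    - [0,-5,0,0]
    - [0,-6,0,0]
    - [0,-6.6,0,0]
    - [0,-7,0,0]
    - [0,-7.2,0,0]
    - [0,-7.2,0,0]
    - [0,-7.2,0,0]

```text
time: 5.37
ee_pos: [0.5075, -0.1111, 0.1085]
eef_rot: [0.7, 0.103, -0.699, 0.105]
ft_force: [2.6, -8.3, -5.6]
width: 0.0172
```

```bash
python3 - <<'E'
from h import *
rel([fx(0,.120,.109)],YAW-np.pi/2)
E
```

```text
t 5.37 pos [ 0.5075 -0.1111  0.1085] w 0.0172 F [ 2.6 -8.3 -5.6] down [ 0.001 -0.003 -1.   ] yang -73.1 q7 [-0.21  1.02 -0.97]
 shift cm [-0.05 -0.24 -0.06]
 twist units -0.020582266614638196 35.97941773338536 -36.02058226661464
```

>>> drive_tool:
  motion:
    - [0,-0.2,0,0]
    - [0,-0.4,0,0]
    - [0,-0.4,0,0]
    - [0,-0.4,0,0]

```text
time: 5.7
ee_pos: [0.5073, -0.1106, 0.1086]
eef_rot: [0.701, 0.1, -0.698, 0.106]
ft_force: [12.5, -21.4, -15.3]
width: 0.0172
```

>>> drive_tool:
  motion:
    - [0,-0.2,0,0]
    - [0,-0.3,0,0]
    - [0,-0.3,0,0]
    - [0,-0.3,0,0]

```text
time: 6.03
ee_pos: [0.5072, -0.1103, 0.1087]
eef_rot: [0.701, 0.098, -0.698, 0.106]
ft_force: [17.9, -30.7, -24.0]
width: 0.0171
```

At the stop: force is rising with no further motion. I'll relax the pull, then open.

>>> drive_tool:
  motion:
    - [0,0.3,0,0]
    - [0,0.5,0,0]
    - [0,0.5,0,0]

```text
time: 6.28
ee_pos: [0.5074, -0.111, 0.1085]
eef_rot: [0.7, 0.101, -0.699, 0.105]
ft_force: [6.9, -15.2, -10.2]
width: 0.0168
```

>>> drive_tool:
  motion:
    - [0,0,0,0]
    - [0,0,0,0]
    - [0,0,0,0]
    - [0,0,0,0]
    - [0,0,0,0]
    - [0,0,0,0]
    - [0,0,0,0]
    - [0,0,0,0]
    - [0,0,0,0]
    - [0,0,0,0]
  grip: 0

```text
time: 7.12
ee_pos: [0.5069, -0.107, 0.1085]
eef_rot: [0.699, 0.104, -0.699, 0.104]
ft_force: [-0.0, -0.6, -0.2]
width: 0.0756
```

>>> drive_tool:
  motion:
    - [-3,0,0,0]
    - [-7,0,0,0]
    - [-11,0,0,0]
    - [-14,0,0,0]
    - [-14,0,0,0]

```text
time: 7.53
ee_pos: [0.5093, -0.1078, 0.2545]
eef_rot: [0.703, 0.104, -0.696, 0.104]
ft_force: [-0.0, 0.2, -0.4]
width: 0.0868
```

```bash
python3 - <<'E'
from h import *
rel([[.507,.278,.25],[.507,.278,.09]],0)
cv2.imwrite("pics/s2.png",r.camera("side")[:,:,::-1]);cv2.imwrite("pics/t2.png",r.camera("top")[:,:,::-1])
crop("pics/s2.png","pics/s2c.png",300,130,140,140,4)
crop("pics/t2.png","pics/t2c.png",330,200,150,120,4)
E
```

```text
t 7.53 pos [ 0.5093 -0.1078  0.2545] w 0.0868 F [-0.   0.2 -0.4] down [ 0.009  0.001 -1.   ] yang -73.1 q7 [-0.06  1.32 -1.09]
 shift cm [  0.49 -36.98 -11.  ]
 shift cm [ 16.49 -37.   -10.87]
 twist units -14.616578184900671 21.38342181509933 -50.616578184900675
```

View pics/s2c.png

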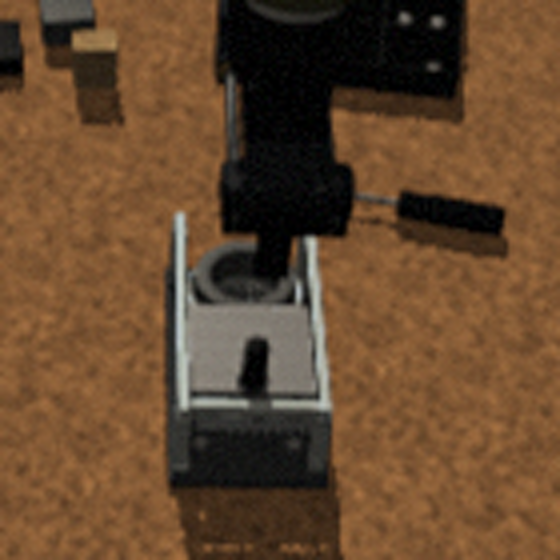

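View pics/t2c.png

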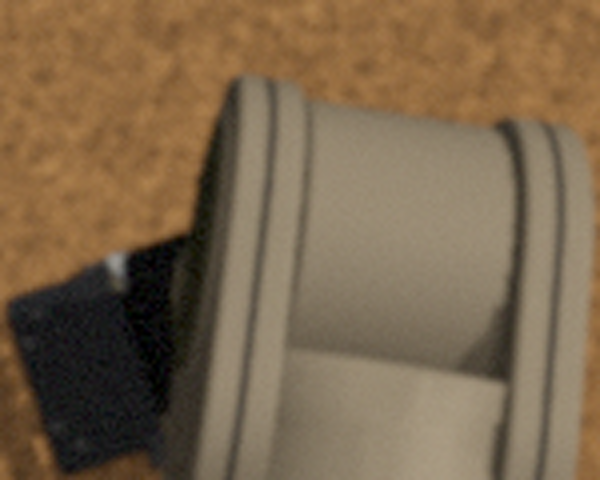

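The side crop shows the ring uncovered at about (250,275), with the plate out and the knob at (255,345). Next is the head.

>>> drive_tool:
  motion:
    - [0.5,-37,-11,-14.6]
    - [0.5,-37,-11,-14.6]
    - [0.5,-37,-11,-14.6]
    - [0.5,-37,-11,-14.6]
    - [0.5,-37,-11,-14.6]
    - [0.5,-37,-11,-14.6]
    - [0.5,-37,-11,-14.6]
    - [0.5,-37,-11,-14.6]
    - [0.5,-37,-11,-14.6]
    - [0.5,-37,-11,-14.6]
    - [0.5,-37,-11,-14.6]
    - [0.5,-37,-11,-14.6]
    - [0.5,-37,-11,-14.6]
    - [0.5,-37,-11,-14.6]
    - [0.5,-37,-11,-14.6]

```text
time: 8.88
ee_pos: [0.5045, 0.2776, 0.2435]
eef_rot: [-0.501, -0.499, 0.501, -0.499]
ft_force: [-0.8, 0.1, 0.1]
width: 0.0869
```

```bash
python3 - <<'E'
from h import *
rel([[.507,.278,.13],[.507,.278,.09]],0)
cv2.imwrite("pics/s3.png",r.camera("side")[:,:,::-1]);cv2.imwrite("pics/t3.png",r.camera("top")[:,:,::-1])
crop("pics/s3.png","pics/s3c.png",250,240,150,150,4)
crop("pics/s3.png","pics/s3f.png",330,170,70,90,6)
crop("pics/t3.png","pics/t3f.png",340,225,140,100,5)
E
```

```text
t 8.88 pos [0.5045 0.2776 0.2435] w 0.0869 F [-0.8  0.1  0.1] down [-0. -0. -1.] yang -0.3 q7 [-0.09  1.32 -0.51]
 shift cm [11.35  0.25 -0.05]
 shift cm [15.35  0.25 -0.05]
 twist units -0.0521405420268322 35.947859457973166 -36.052140542026834
```

View pics/s3c.png

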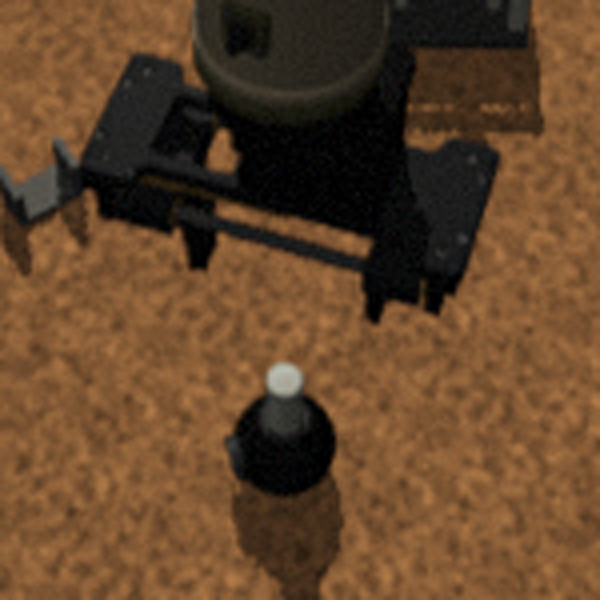

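View pics/s3f.png

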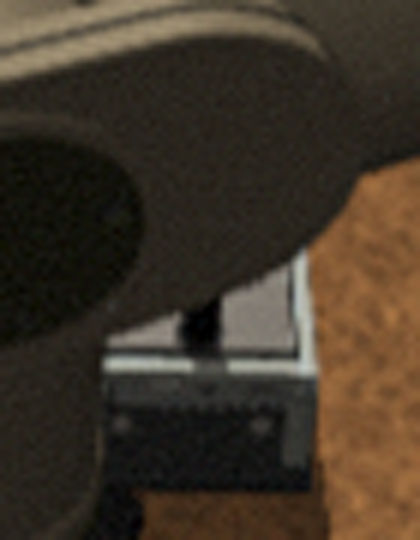

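View pics/t3f.png

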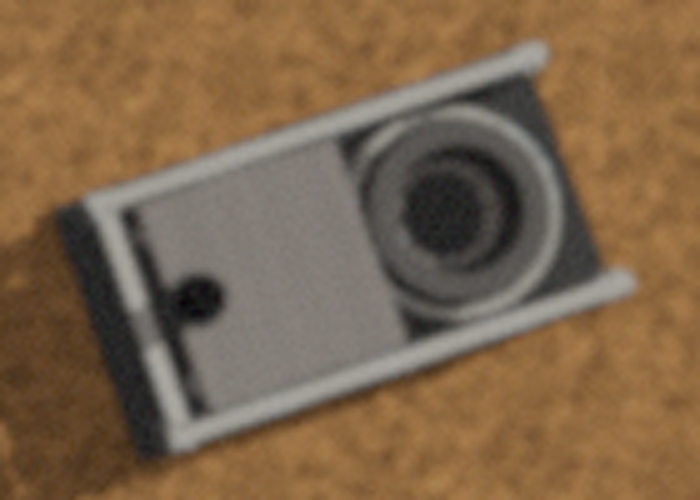

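```bash
python3 - <<'E'
from h import *
L=lambda P:R.from_euler('z',-YAW).apply(P-np.r_[FX,0])
P=atz("top",(340+450/5,225+212/5),.066)[0];print('ring',P,L(P))
P=atz("top",(340+198/5,225+300/5),.116)[0];print('knob',P,L(P))
P=atz("side",(330+205/6,170+295/6),.116)[0];print('knob?',P,L(P))
a=proj("top",fx(0,0,.066));print(((a-[340,225])*5))
P=atz("side",(250+285/4,240+378/4),.110);print('stem',P)
E
```

```text
ring [ 0.54130656 -0.22157662  0.066     ] [-0.00048484  0.00215868  0.066     ]
knob [ 0.5055201  -0.10809571  0.116     ] [-0.001613   0.1211432  0.116    ]
knob? [ 0.50468153 -0.09632142  0.116     ] [0.00101942 0.13265005 0.116     ]
[[454.40170627 209.28948217]]
stem [[0.50748961 0.27825178 0.11      ]]
```

>>> drive_tool:
  motion:
    - [4,0.2,0,0]
    - [8,0.2,0,0]
    - [11,0.2,0,0]
    - [13,0.2,0,0]
    - [14.5,0.2,0,0]
    - [15.4,0.2,0,0]
    - [15.4,0.2,0,0]
    - [15.4,0.2,0,0]

```text
time: 9.65
ee_pos: [0.5065, 0.2789, 0.09]
eef_rot: [0.5, 0.5, -0.5, 0.5]
ft_force: [-0.1, 0.1, 1.0]
width: 0.0872
```

>>> drive_tool:
  motion:
    - [0,0,0,0]
    - [0,0,0,0]
    - [0,0,0,0]
    - [0,0,0,0]
    - [0,0,0,0]
    - [0,0,0,0]
    - [0,0,0,0]
    - [0,0,0,0]
    - [0,0,0,0]
    - [0,0,0,0]
    - [0,0,0,0]
    - [0,0,0,0]
    - [0,0,0,0]
    - [0,0,0,0]
  grip: 255
  force: 40

```text
time: 10.82
ee_pos: [0.5062, 0.2789, 0.0895]
eef_rot: [0.5, 0.5, -0.5, 0.5]
ft_force: [0.2, 0.2, -1.0]
width: 0.0213
```

>>> drive_tool:
  motion:
    - [-2,0,0,0]
    - [-4,0,0,0]
    - [-7,0,0,0]
    - [-10,0,0,0]
    - [-13,0,0,0]
    - [-15,0,0,0]
    - [-15,0,0,0]

```text
time: 11.4
ee_pos: [0.5077, 0.2797, 0.2441]
eef_rot: [0.503, 0.5, -0.498, 0.5]
ft_force: [0.0, 0.3, -2.8]
width: 0.0209
```

```bash
python3 - <<'E'
from h import *
rel([[.5422,-.2245,.245],[.5422,-.2245,.15]],0)
cv2.imwrite("pics/s4.png",r.camera("side")[:,:,::-1]);cv2.imwrite("pics/t4.png",r.camera("top")[:,:,::-1])
crop("pics/s4.png","pics/s4c.png",220,200,150,150,4)
crop("pics/t4.png","pics/t4c.png",120,220,150,120,4)
s=r.read_state();p=s["ee_pos"]
print('ball centre if on tcp: side',(proj("side",p-[0,0,.09-.030])-[220,200])*4,'top',(proj("top",p-[0,0,.06])-[120,220])*4)
E
```

```text
t 11.4 pos [0.5077 0.2797 0.2441] w 0.0209 F [ 0.   0.3 -2.8] down [ 0.005  0.004 -1.   ] yang -0.1 q7 [-0.1   1.32 -0.51]
 shift cm [-0.29  3.51 50.42]
 shift cm [ 9.21  3.46 50.46]
 twist units -0.013021650253007475 35.98697834974699 -36.01302165025301
ball centre if on tcp: side [[407.08632958 479.75796185]] top [[236.08538719 277.07910453]]
```

View pics/s4c.png

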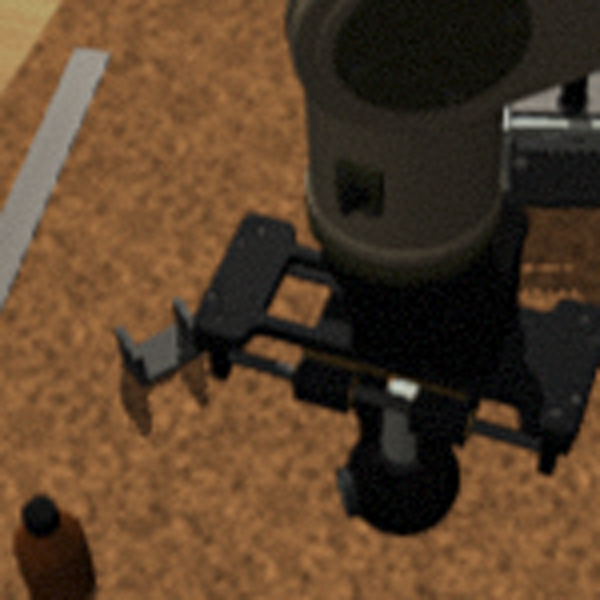

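View pics/t4c.png

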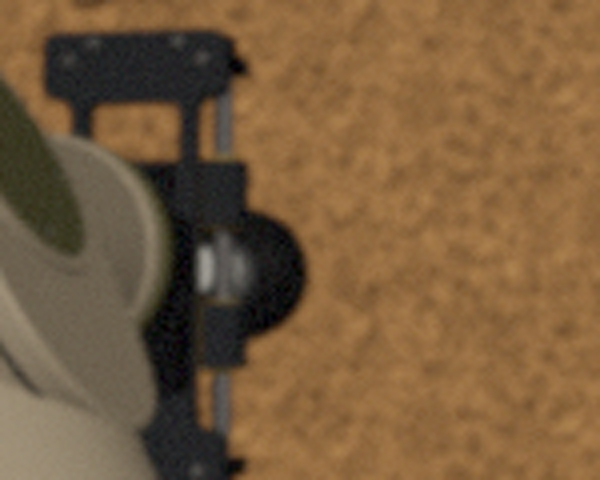

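The head is held upright by the stem: ball centre at side crop (403,475), top crop about (245,274), within about 2 px of prediction. Carrying it over the ring.

>>> drive_tool:
  motion:
    - [-0.3,0.2,2,0]
    - [-0.3,0.4,5,0]
    - [-0.3,0.6,8.5,0]
    - [-0.3,0.9,12,0]
    - [-0.3,1.1,15.5,0]
    - [-0.3,1.4,19,0]
    - [-0.3,1.6,22.5,0]
    - [-0.3,1.8,26,0]
    - [-0.3,2.1,29.5,0]
    - [-0.3,2.3,33,0]
    - [-0.3,2.6,36.5,0]
    - [-0.3,2.8,40,0]
    - [-0.3,3.1,43.5,0]
    - [-0.3,3.3,46.5,0]
    - [-0.3,3.5,48.5,0]
    - [-0.3,3.5,49.8,0]
    - [-0.3,3.5,50.3,0]
    - [-0.3,3.5,50.3,0]
    - [-0.3,3.5,50.3,0]
    - [-0.3,3.5,50.3,0]

```text
time: 13.17
ee_pos: [0.5409, -0.2225, 0.2419]
eef_rot: [0.5, 0.501, -0.5, 0.5]
ft_force: [0.1, -0.3, -2.4]
width: 0.0212
```

```bash
python3 - <<'E'
from h import *
rel([[.5422,-.224,.165],[.5422,-.224,.145]],0)
cv2.imwrite("pics/s5.png",r.camera("side")[:,:,::-1]);cv2.imwrite("pics/t5.png",r.camera("top")[:,:,::-1])
crop("pics/s5.png","pics/s5c.png",290,100,150,150,4)
crop("pics/t5.png","pics/t5c.png",330,200,150,120,4)
s=r.read_state();p=s["ee_pos"]
print('ball centre if on tcp: side',(proj("side",p-[0,0,.09-.030])-[290,100])*4,'top',(proj("top",p-[0,0,.06])-[330,200])*4)
E
```

```text
t 13.17 pos [ 0.5409 -0.2225  0.2419] w 0.0212 F [ 0.1 -0.3 -2.4] down [-0.001  0.001 -1.   ] yang 0.0 q7 [-0.2   1.33  0.48]
 shift cm [7.69 0.14 0.16]
 shift cm [9.69 0.14 0.16]
 twist units 0.009890250260004136 36.00989025026 -35.99010974974
ball centre if on tcp: side [[299.72236267 280.55059091]] top [[451.61262434 252.61168366]]
```

View pics/s5c.png

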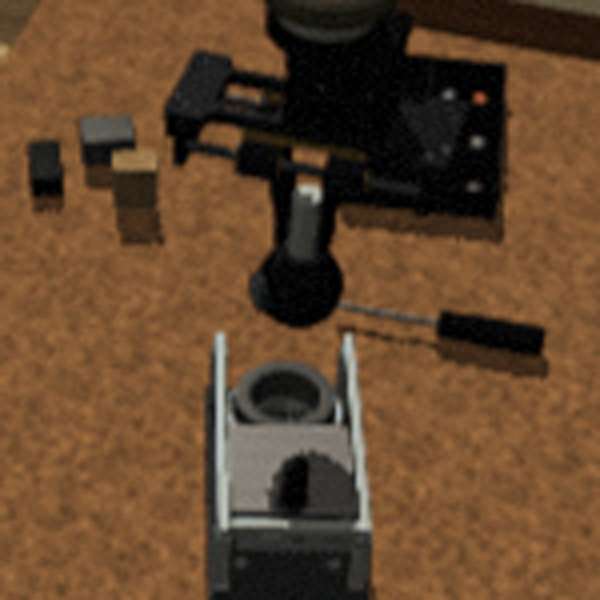

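View pics/t5c.png

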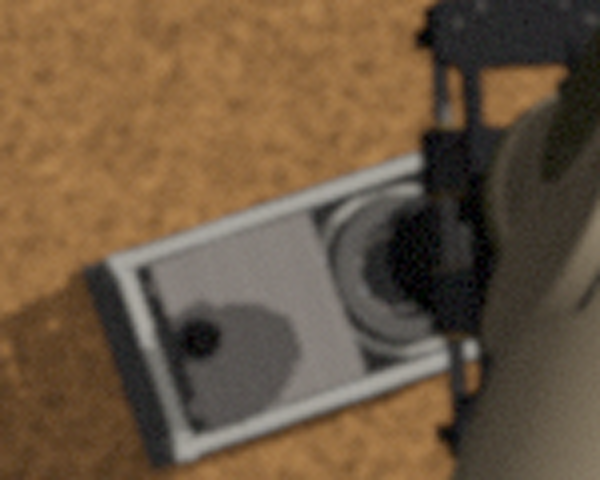

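```bash
python3 - <<'E'
from h import *
L=lambda P:R.from_euler('z',-YAW).apply(P-np.r_[FX,0])
im=cv2.imread("pics/s5.png")
crop("pics/s5.png","pics/s5r.png",335,180,60,60,10)
print((proj("side",[.5422,-.224,.066])-[335,180])*10)
th=np.linspace(0,2*np.pi,40)
for rr in(.027,.0395):
  e=proj("side",np.c_[.5422+rr*np.cos(th),-.224+rr*np.sin(th),.066+0*th]);e=(e-[335,180])*10
  v=cv2.imread("pics/s5r.png");cv2.polylines(v,[e.astype(int)],True,(0,255,0),1);cv2.imwrite("pics/s5r.png",v)
P=atz("side",(290+293/4,100+460/4),.116)[0];print('knob',L(P))
E
```

```text
[[267.45411224 183.58729107]]
knob [0.0030186  0.11668111 0.116     ]
```

View pics/s5r.png

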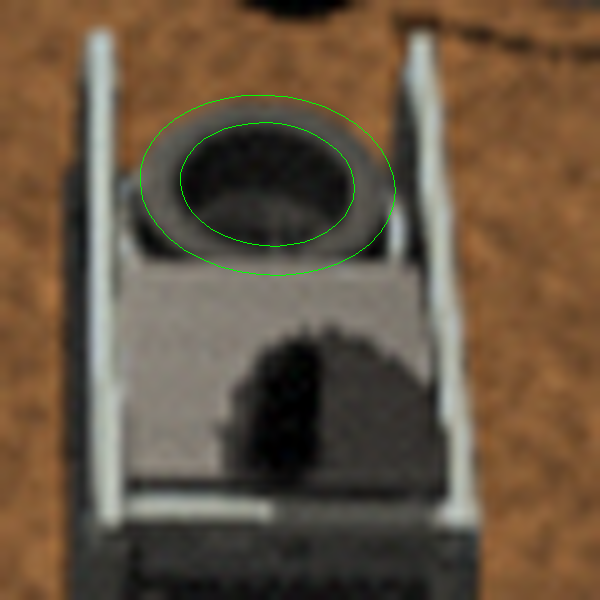

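The green overlay falls on the ring within about 1 px. Lowering.

>>> drive_tool:
  motion:
    - [1.5,0.1,0.1,0]
    - [3.5,0.1,0.1,0]
    - [5.5,0.1,0.1,0]
    - [7,0.1,0.1,0]
    - [8,0.1,0.1,0]
    - [8.6,0.1,0.1,0]
    - [8.6,0.1,0.1,0]
    - [8.6,0.1,0.1,0]

```text
time: 13.93
ee_pos: [0.5421, -0.225, 0.1571]
eef_rot: [0.5, 0.5, -0.5, 0.5]
ft_force: [-0.6, 0.0, -3.1]
width: 0.021
```

>>> drive_tool:
  motion:
    - [0.2,0,0,0]
    - [0.4,0,0,0]
    - [0.6,0,0,0]
    - [0.7,0,0,0]
    - [0.8,0,0,0]
    - [0.9,0,0,0]
    - [0.9,0,0,0]
    - [0.9,0,0,0]

```text
time: 14.6
ee_pos: [0.5417, -0.2251, 0.1475]
eef_rot: [0.5, 0.5, -0.5, 0.5]
ft_force: [0.2, -0.1, -2.3]
width: 0.0214
```

>>> drive_tool:
  motion:
    - [0.1,0,0,0]
    - [0.2,0,0,0]
    - [0.3,0,0,0]
    - [0.3,0,0,0]
    - [0.3,0,0,0]
    - [0.3,0,0,0]

```text
time: 15.1
ee_pos: [0.5421, -0.2249, 0.1448]
eef_rot: [0.5, 0.5, -0.5, 0.5]
ft_force: [0.4, 1.5, 1.2]
width: 0.021
```

>>> drive_tool:
  motion:
    - [0.1,0,-0.1,0]
    - [0.2,0,-0.1,0]
    - [0.2,0,-0.1,0]
    - [0.2,0,-0.1,0]
    - [0.2,0,-0.1,0]

```text
time: 15.52
ee_pos: [0.5421, -0.2242, 0.1427]
eef_rot: [0.5, 0.5, -0.5, 0.5]
ft_force: [2.7, 1.0, 2.3]
width: 0.0209
```

>>> drive_tool:
  motion:
    - [0.2,0,0,0]
    - [0.4,0,0,0]
    - [0.6,0,0,0]
    - [0.6,0,0,0]
    - [0.6,0,0,0]

```text
time: 15.93
ee_pos: [0.542, -0.2241, 0.1366]
eef_rot: [0.5, 0.5, -0.5, 0.5]
ft_force: [3.8, 1.0, 5.1]
width: 0.021
```

>>> drive_tool:
  motion:
    - [0.2,0.1,0,0]
    - [0.4,0.1,0,0]
    - [0.6,0.1,0,0]
    - [0.6,0.1,0,0]
    - [0.6,0.1,0,0]

```text
time: 16.35
ee_pos: [0.5427, -0.224, 0.1307]
eef_rot: [0.5, 0.5, -0.5, 0.5]
ft_force: [1.8, 1.0, 6.8]
width: 0.021
```

>>> drive_tool:
  motion:
    - [0.2,0,0,0]
    - [0.2,0,0,0]
    - [0.2,0,0,0]
    - [0.2,0,0,0]

```text
time: 16.68
ee_pos: [0.5427, -0.224, 0.1289]
eef_rot: [0.5, 0.5, -0.5, 0.5]
ft_force: [1.2, 1.5, 7.8]
width: 0.0213
```

>>> drive_tool:
  motion:
    - [0.1,0,0,0]
    - [0.2,0,0,0]
    - [0.2,0,0,0]
    - [0.2,0,0,0]

```text
time: 17.02
ee_pos: [0.543, -0.224, 0.1277]
eef_rot: [0.501, 0.5, -0.5, 0.5]
ft_force: [-0.6, 3.6, 15.8]
width: 0.0211
```

The ring is on its stop: force jumps from 8 to 16 N within 1 mm. Settling and checking.

>>> drive_tool:
  motion:
    - [0,0,0,0]
    - [0,0,0,0]
    - [0,0,0,0]
    - [0,0,0,0]
    - [0,0,0,0]
    - [0,0,0,0]

```text
time: 17.52
ee_pos: [0.543, -0.224, 0.1278]
eef_rot: [0.501, 0.5, -0.5, 0.5]
ft_force: [-0.9, 4.1, 14.7]
width: 0.021
```

```bash
python3 - <<'E'
from h import *
rel([[.5422,-.224,.1285]],0)
cv2.imwrite("pics/s6.png",r.camera("side")[:,:,::-1]);cv2.imwrite("pics/t6.png",r.camera("top")[:,:,::-1])
crop("pics/s6.png","pics/s6c.png",310,120,110,140,4)
crop("pics/t6.png","pics/t6c.png",330,200,150,120,4)
L=lambda P:R.from_euler('z',-YAW).apply(P-np.r_[FX,0])
E
```

```text
t 17.52 pos [ 0.543  -0.224   0.1278] w 0.021 F [-0.9  4.1 14.7] down [ 0.001  0.001 -1.   ] yang -0.1 q7 [-0.29  1.11  0.54]
 shift cm [-0.07 -0.08 -0.  ]
 twist units -0.010772800834172225 35.989227199165825 -36.010772800834175
```

View pics/s6c.png

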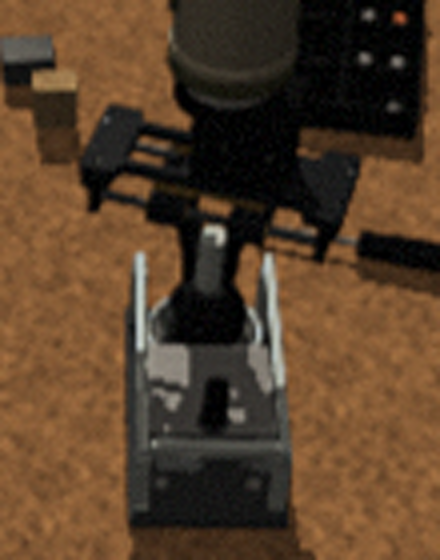

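View pics/t6c.png

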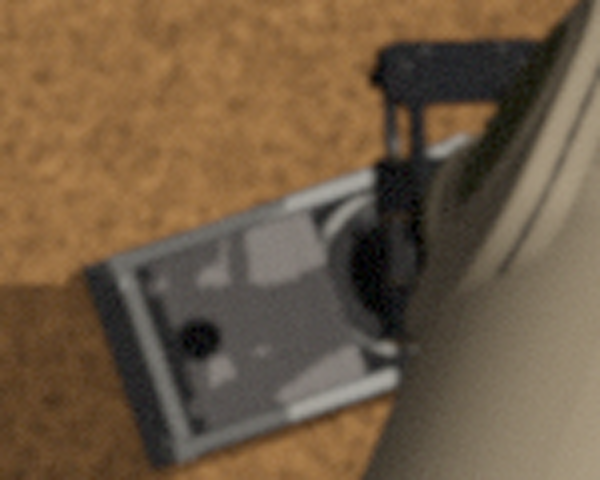

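The pictures show the head upright in the ring (side crop about (212,300)), the ring level with the bright barrel rim, and the knob still out (top crop (199,338), unchanged). Handing in.

```bash
python3 - <<'E'
from h import *
print(r.close_job()); rel([[.5422,-.224,.1285]])
E
```

```text
the job is handed in; nothing more can be done
None
the job is handed in; nothing more can be done
```

The job is handed in at about 17.6 s of the 51 s limit, with the gripper still holding the head pressed down in the ring; no verdict was reported.

**Shutter:** I pulled it by the knob until the force rose to about 30 N with no further motion. I then eased the pull and let go. The top camera put the knob 121 mm from the ring's axis, where 120 mm is the stop. It was in the same place in the last picture.

**Head:** I gripped it by the stem with 40 N, carried it over and seated it in the ring. I then pressed it straight down by about 17 mm from first contact. The force jumped from 8 to 16 N in the last millimetre, which shows the ring reached its stop.

**Last checks:**
- The wrist read 14.7 N upward, steady after the final push, with about 4 N sideways.
- The grasp point was at height 0.1278 m, where about 0.129 m was expected for the ring fully down.
- The tool tilt was about 0.001 rad, and the head looked upright in the side picture.
- The wrench, screwdriver, oil and bracket were never touched as far as I could tell. I did not check their positions in a final full picture.

**Disagreement:** the two cameras differed by 2 to 4 mm in y for the head and the tester. I settled it with the position where the gripper held the knob and with the contact forces, so the centring of the head on the ring is known to about 2 mm.

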